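Run along the row and shut the sample tubes in the dry-block heater

ROBOT

A 7-joint arm with a two-finger parallel gripper is mounted at the origin on a cart in front of the work surface, level with it; the furniture and walls round the work are solid. World frame = base frame: x ahead of the robot, y to its left, z up, the work surface at z = 0. Lengths are in m, angles in rad, forces in N, time in s.
With the tool pointing down it reaches from about 0.425 to 0.925 m from the base axis. Payload 6.8 kg.
Tool frame: the origin (TCP) lies at the very end of the fingers, on their centre line; the grasp point (between the pads) lies 19 mm behind it; z points along the fingers, y is the line along which they close (so a half turn about z gives the same grasp; the last joint's range is limited). The gripper opens to 85 mm and grips with 20 to 120 N. Pads are 22 mm wide; open, the fingers measure 114 mm over their backs; the gripper's body (76 mm by 85 mm) begins 54 mm behind the grasp point. The pads swing forward as they close: fully open they stand 13 mm farther back than shut.
Start: joints at [1.005, 0.477, 0.022, 1.555, -0.011, 1.109, -0.083], TCP at [0.298, -0.606, 0.231] pointing down, gripper open.
Joint ranges: [-2.96, 2.96], [-0.34, 2.1], [-1.41, 1.46], [0.24, 2.44], [-1.37, 4.51], [0.17, 1.92], [-2.96, 2.96]. Speed limits (rad/s): [2.39, 2.39, 3.14, 3.14, 3.14, 3.14, 3.14].

INTERFACE

Orientations are given as a unit quaternion [w, x, y, z].
In Python, from station import bot gives the robot as it stands.
- The arm moves only by the shell command python3 nudge.py 'ROWS' [FORCE]. ROWS is a JSON list of rows, 1 to 20 of them, each of 5 numbers: dx, dy, dz in m, then a turn about the tool's z in rad, then the opening from 0.0 (shut) to 1.0 (fully open); each row shifts and turns the commanded pose from where the row before left it, along the tool's axes as they then stand; what a row does not reach is not made up. A row lasts 1/10 s, in which the tool goes at most 0.05 m and 0.15 rad, less where a joint would pass 70% of its speed; a pose out of reach is approached as far as the arm can. The fingers move at their own pace and stop on an object; FORCE is the grip in N (left out, the last holds). Time passes only in rows, so rows that do not move let the fingers close. It prints the time, the measured TCP pose, the force, the opening and the grip force at its end.
- bot.get_obs(): the state, without advancing time (a new reading comes with each control period).
- bot.read_camera(name): name is "scene" or "top" or "wrist"; returns the picture (400x640x3 uint8, blue, green, red); there is no depth.
- bot.camera_info(name): a dict with "vertical_fov" (degrees; the focal length in pixels is half the picture's height over the tangent of half this angle, whatever the lens; pixels are square), "cx", "cy" (the principal point, pixels), "view" (4x4, takes a point from world to camera coordinates); the wrist camera has in their place "hand_eye" (4x4, takes a point from camera to tool coordinates, whose origin is the TCP and whose axes are the flange's). Camera axes: x right, y up, looking along -z (the intrinsics and any distortion apply to the point x, -y, -z); pixel columns grow to the right and rows downward; lengths in m; the calibration is good to about 2 mm. A picture is of the moment at which its call begins: read the wrist's pose just before it. camera_info takes no time and is no camera call.
- bot.hand_in(): hands the job in; it is judged then, once.
The state is a dict: "t": time; "q": joint angles; "joint_vel": joint speeds; "joint_torque": joint torques, N m; "eef_pos": TCP position; "tool_rot": TCP orientation; "contact_force": force on the tool from outside, world axes, zero at the start; "torque": the same for the moment, N m; "gripper_width": opening from 0.0 (shut) to 1.0 (fully open); "grasp_force": force on a finger pad.
Only numpy, scipy, OpenCV 4.12 (cv2) and the standard library are available. Lean on these libraries where they do the work, as an engineer would, in place of code of your own. Each camera call takes 0.05 s, during which the arm holds its last target. There are 200 camera calls.

TASK

Shut the five open flip-lid sample tubes in the dry-block heater before the heating run: run the fingertips lightly along the row from its left end, where the hinges face, folding each lid over its hinge and pressing it fully shut before going on to the next, so that only shut tubes are left behind the hand. Press gently, never bend a lid back, do not lift a tube out of its well, and leave the two shut tubes of the far row and the things round the heater as they are.

Things in the scene. Friction and masses are not known exactly. Their poses are not given: they have to be found in the camera images.
- heater: fixed dry-block heater, white case 200 x 250 mm (x, y), control panel on its -x side; origin under the case's centre at worktop level, y to its left, z up. Grey aluminium block 92 x 194 mm centred at x = 18 mm, top at z = 82 mm, two rows of five wells along y, pitch 36 mm: near row at x = -4 mm, far row at x = 40 mm. Guard frame round the block up to z = 65 mm
- tube_1: open 5 ml flip-lid tube, plain white plastic, loose in well 1 from the left (+y) of the near row. Barrel 17 mm, collar 19 mm thick, 60 mm tall; origin at its underside's centre, 44 mm above the worktop (rim at 104 mm, top of a shut lid at 107 mm). Lid hinge at y = +11.5, z = 60 mm of its frame, axis along x; turned up to 0.2 rad against the heater
- lid_1 (a joint): lid hinge of tube_1: 0 = fully shut, flat on the rim; grows as the lid opens up and back to the tube's +y; 1.57 = upright, stop at 1.9. Stiff (0.02 N m, 0.8 N at the tab): the lid stays where it is left, no spring or snap. Lid: disc 19 mm, 3 mm thick, with an 11 mm wide tab, 27 mm from hinge to tab edge
- tube_2: open 5 ml flip-lid tube, plain white plastic, loose in well 2 from the left (+y) of the near row. Barrel 17 mm, collar 19 mm thick, 60 mm tall; origin at its underside's centre, 44 mm above the worktop (rim at 104 mm, top of a shut lid at 107 mm). Lid hinge at y = +11.5, z = 60 mm of its frame, axis along x; turned up to 0.2 rad against the heater
- lid_2 (a joint): lid hinge of tube_2: 0 = fully shut, flat on the rim; grows as the lid opens up and back to the tube's +y; 1.57 = upright, stop at 1.9. Stiff (0.02 N m, 0.8 N at the tab): the lid stays where it is left, no spring or snap. Lid: disc 19 mm, 3 mm thick, with an 11 mm wide tab, 27 mm from hinge to tab edge
- tube_3: open 5 ml flip-lid tube, plain white plastic, loose in well 3 from the left (+y) of the near row. Barrel 17 mm, collar 19 mm thick, 60 mm tall; origin at its underside's centre, 44 mm above the worktop (rim at 104 mm, top of a shut lid at 107 mm). Lid hinge at y = +11.5, z = 60 mm of its frame, axis along x; turned up to 0.2 rad against the heater
- lid_3 (a joint): lid hinge of tube_3: 0 = fully shut, flat on the rim; grows as the lid opens up and back to the tube's +y; 1.57 = upright, stop at 1.9. Stiff (0.02 N m, 0.8 N at the tab): the lid stays where it is left, no spring or snap. Lid: disc 19 mm, 3 mm thick, with an 11 mm wide tab, 27 mm from hinge to tab edge
- tube_4: open 5 ml flip-lid tube, plain white plastic, loose in well 4 from the left (+y) of the near row. Barrel 17 mm, collar 19 mm thick, 60 mm tall; origin at its underside's centre, 44 mm above the worktop (rim at 104 mm, top of a shut lid at 107 mm). Lid hinge at y = +11.5, z = 60 mm of its frame, axis along x; turned up to 0.2 rad against the heater
- lid_4 (a joint): lid hinge of tube_4: 0 = fully shut, flat on the rim; grows as the lid opens up and back to the tube's +y; 1.57 = upright, stop at 1.9. Stiff (0.02 N m, 0.8 N at the tab): the lid stays where it is left, no spring or snap. Lid: disc 19 mm, 3 mm thick, with an 11 mm wide tab, 27 mm from hinge to tab edge
- tube_5: open 5 ml flip-lid tube, plain white plastic, loose in well 5 from the left (+y) of the near row. Barrel 17 mm, collar 19 mm thick, 60 mm tall; origin at its underside's centre, 44 mm above the worktop (rim at 104 mm, top of a shut lid at 107 mm). Lid hinge at y = +11.5, z = 60 mm of its frame, axis along x; turned up to 0.2 rad against the heater
- lid_5 (a joint): lid hinge of tube_5: 0 = fully shut, flat on the rim; grows as the lid opens up and back to the tube's +y; 1.57 = upright, stop at 1.9. Stiff (0.02 N m, 0.8 N at the tab): the lid stays where it is left, no spring or snap. Lid: disc 19 mm, 3 mm thick, with an 11 mm wide tab, 27 mm from hinge to tab edge
- tube_6: the same kind of tube, already shut, in the far row (well 2 from the left): leave it alone; origin at the centre of its underside, 44 mm above the worktop.
- lid_6 (a joint): lid hinge of tube_6, shut (0); grows as it opens.
- tube_7: the same kind of tube, already shut, in the far row (well 3 from the left): leave it alone; origin at the centre of its underside, 44 mm above the worktop.
- lid_7 (a joint): lid hinge of tube_7, shut (0); grows as it opens.
- timer: white count-down timer 58 x 66 x 18 mm lying left of the heater; a bystander. Origin at the centre of its underside.
- marker: black and white marker pen, 135 mm long, 17 mm thick, lying in front of the heater; a bystander. Origin at the centre of its underside.
- falcon: 15 ml screw-cap tube, 120 mm long, 22 mm thick, lying left of the heater; a bystander. Origin at the centre of its underside.
- salt_bottle: white reagent bottle with screw cap, 49 mm in diameter, 105 mm tall, left of the heater; a bystander. Origin at the centre of its underside.
- petri: petri dish, 92 mm in diameter, 16 mm high, at the left; a bystander. Origin at the centre of its underside.
- paint_brush: flat dusting brush, 273 mm long, lying at the right; a bystander. Origin at the centre of its underside.

How it is judged:
By the outcome, as a careful person would: the job done as asked, in the order asked, and still so for the second after the job is handed in, with the robot touching nothing.
It also fails if it takes over 48 s, if anything falls off the work surface, if the arm or the gripper's body presses on something with over 40 N, if the wrist force passes 120 N, or if a joint passes its speed limit or range.

## Working session

There is one attempt and no reset: what is moved stays moved. The work goes in short steps, Python scripts to look and compute and a shell command to move; the robot and the scene stay as the last step left them, time stands still between calls to the robot, and variables do not carry over. Pictures are saved under pics/ and viewed, at most 10 in all, crops included, and the job is handed in when it is done.

```bash
ls; mkdir -p pics
python3 - <<'E'
from station import bot
import cv2,numpy as np
o=bot.get_obs();print(o['t'],o['eef_pos'],o['tool_rot'],o['gripper_width'])
for n in ['scene','top','wrist']:
    i=bot.camera_info(n);print(n,i)
for n in ['scene','top']:
    cv2.imwrite(f'pics/{n}0.png',bot.read_camera(n))
E
```

```text
nudge.py
pics
station.py
0.0 [ 0.29807857 -0.60496347  0.23031409] [-8.70477911e-04  9.73909768e-01  2.26933768e-01 -2.67623921e-04] 0.9993996319371727
scene {'vertical_fov': 47.51821206963452, 'cx': 320.39853926130314, 'cy': 200.7288798954143, 'view': array([[-0.62577494, -0.77996145,  0.00811504,  0.42503944],
       [ 0.46664972, -0.36602307,  0.80514915, -0.27686186],
       [-0.62501501,  0.50762904,  0.59301686, -1.08702555],
       [ 0.        ,  0.        ,  0.        ,  1.        ]])}
top {'vertical_fov': 45.468900839164185, 'cx': 318.6397711933151, 'cy': 193.51770648848694, 'view': array([[-0.00227   , -0.9999949 ,  0.00224527,  0.0866817 ],
       [ 0.99384808, -0.00200742,  0.11073376, -0.54382397],
       [-0.11072869,  0.00248283,  0.99384757, -1.23833972],
       [ 0.        ,  0.        ,  0.        ,  1.        ]])}
wrist {'vertical_fov': 58.26236105971607, 'cx': 321.7444693264422, 'cy': 196.70868991333697, 'hand_eye': array([[-1.77609713e-04,  9.47346194e-01,  3.20211113e-01,
         8.14202320e-02],
       [ 9.99999137e-01,  5.85062888e-04, -1.17624756e-03,
        -3.37170830e-04],
       [-1.30165729e-03,  3.20210627e-01, -9.47345481e-01,
        -1.42563334e-01],
       [ 0.00000000e+00,  0.00000000e+00,  0.00000000e+00,
         1.00000000e+00]])}
```

View pics/top0.png

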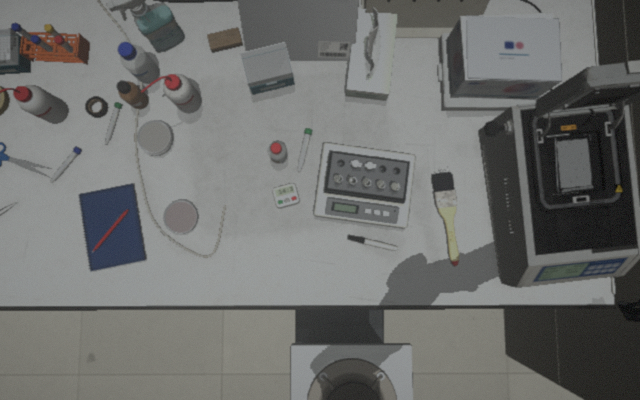

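View pics/scene0.png

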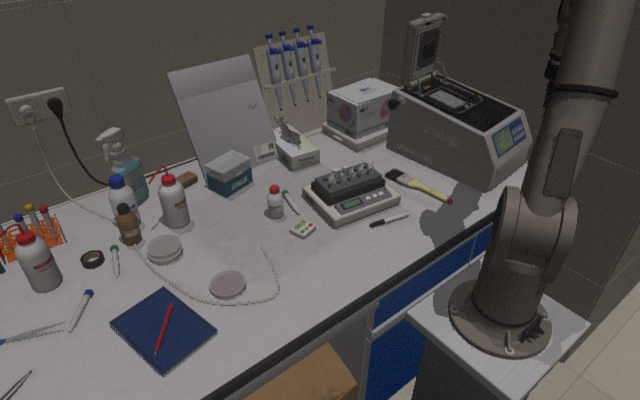

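```bash
cat > h.py <<'E'
import numpy as np,cv2
from scipy.spatial.transform import Rotation as R
from station import bot
def rot(o):
    w,x,y,z=o['tool_rot'];return R.from_quat([x,y,z,w])
def cam(n,o=None):
    i=bot.camera_info(n);f=200/np.tan(np.radians(i['vertical_fov'])/2)
    K=np.array([[f,0,i['cx']],[0,f,i['cy']],[0,0,1]])
    if n=='wrist':
        T=np.eye(4);T[:3,:3]=rot(o).as_matrix();T[:3,3]=o['eef_pos'];C=T@i['hand_eye']
    else: C=np.linalg.inv(i['view'])
    return K,C
def rays(c,px):
    K,C=c;px=np.atleast_2d(px).astype(float)
    d=np.c_[(px[:,0]-K[0,2])/K[0,0],-(px[:,1]-K[1,2])/K[1,1],-np.ones(len(px))]@C[:3,:3].T
    return C[:3,3],d
def plane(c,px,z):
    p,d=rays(c,px);return p+d*((z-p[2])/d[:,2])[:,None]
def proj(c,X):
    K,C=c;v=np.linalg.inv(C);q=np.atleast_2d(X)@v[:3,:3].T+v[:3,3]
    return np.c_[K[0,2]+K[0,0]*q[:,0]/-q[:,2],K[1,2]-K[1,1]*q[:,1]/-q[:,2]]
def tri(l):
    A=0;b=0
    for p,d in l:
        d=d/np.linalg.norm(d);M=np.eye(3)-np.outer(d,d);A=A+M;b=b+M@p
    return np.linalg.solve(A,b)
E
python3 - <<'E'
from h import *
t=cv2.imread('pics/top0.png');s=cv2.imread('pics/scene0.png')
c=cam('top');print(plane(c,[[364,183],[324,143],[415,152],[406,227],[315,214]],.065))
a=cv2.resize(t[130:240,300:430],(780,660),interpolation=cv2.INTER_CUBIC)[:580]
cv2.imwrite('pics/tc.png',a)
E
```

```text
[[ 0.56730186 -0.03198179  0.065     ]
 [ 0.67300503  0.07128418  0.065     ]
 [ 0.64866189 -0.16618646  0.065     ]
 [ 0.45325685 -0.13827614  0.065     ]
 [ 0.4871419   0.09508232  0.065     ]]
```

View pics/tc.png

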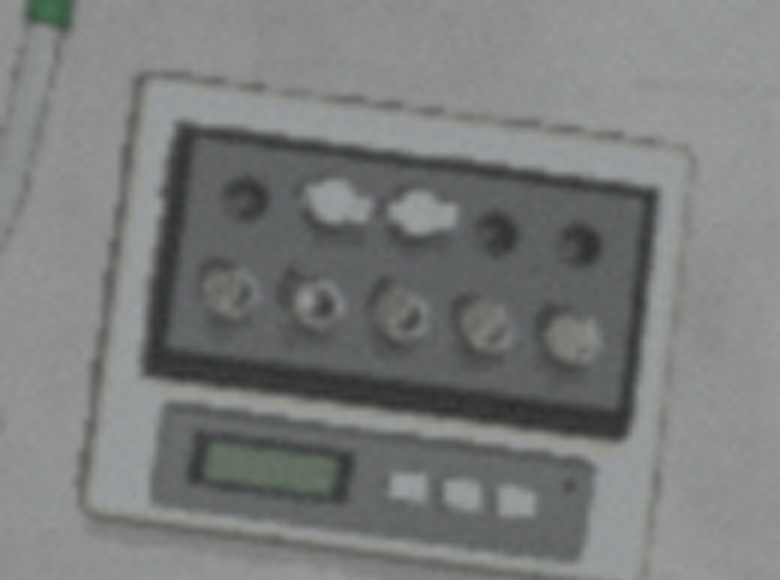

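```bash
python3 nudge.py '[[0,0,-0.045,0,0],[0,0,-0.045,0,0],[0,0,-0.045,0,0],[0,0,-0.035,0,0],[0.034,-0.029,0,0,0],[0.034,-0.029,0,0,0],[0.034,-0.029,0,0,0],[0.034,-0.029,0,0,0],[0.034,-0.029,0,0,0],[0.034,-0.029,0,0,0],[0.034,-0.029,0,0,0],[0.034,-0.029,0,0,0],[0.034,-0.029,0,0,0],[0.034,-0.029,0,0,0],[0.034,-0.029,0,0,0],[0.034,-0.029,0,0,0],[0.034,-0.029,0,0,0],[0.034,-0.029,0,0,0],[0.034,-0.029,0,0,0]]' 20
```

```text
t: 2.0
eef_pos: [0.5638, 0.0117, 0.401]
tool_rot: [0.0, 0.974, 0.227, -0.0]
contact_force: [1.3, -0.8, -0.1]
gripper_width: -0.002
grasp_force: 0.0
```

```bash
python3 nudge.py '[[0,0,0.02,-0.14,0],[0,0,0.02,-0.14,0],[0,0,0.02,-0.14,0],[0,0,0.02,-0.14,0],[0,0,0.02,-0.14,0],[0,0,0.02,-0.14,0],[0,0,0.02,-0.15,0],[0,0,0,0,0],[0,0,0,0,0]]'
cat > snap.py <<'E'
import sys,pickle
from h import *
n=sys.argv[1];o=bot.get_obs();im=bot.read_camera('wrist');cv2.imwrite(f'pics/{n}.png',im)
pickle.dump(dict(eef_pos=o['eef_pos'],tool_rot=o['tool_rot']),open(f'{n}.pkl','wb'))
print(o['t'],o['eef_pos'],rot(o).as_matrix()[:,0],o['contact_force'])
E
python3 snap.py w1
```

```text
t: 2.9
eef_pos: [0.5635, 0.01, 0.2614]
tool_rot: [-0.0, 0.751, 0.661, -0.0]
contact_force: [0.8, -0.1, -0.1]
gripper_width: -0.001
grasp_force: 0.0
2.9 [0.5634689  0.01000265 0.26137562] [1.26742551e-01 9.91935642e-01 8.80155461e-05] [ 0.75993036 -0.06080275 -0.1307251 ]
```

View pics/w1.png

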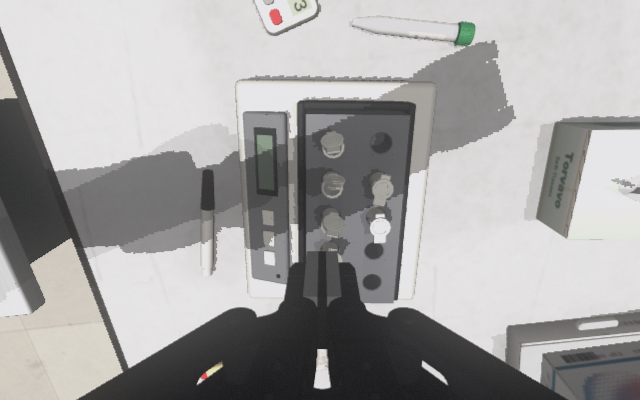

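```bash
python3 nudge.py '[[0.035,0,0,0,0],[0.035,0,0,0,0],[0.02,0,0,0,0],[0,0,0,0,0],[0,0,0,0,0]]'
python3 snap.py w2
python3 - <<'E'
import cv2
for n in ['w1','w2']:
    im=cv2.imread(f'pics/{n}.png')
    r=im[85:310,230:440] if n=='w1' else im[120:345,230:440]
    r=cv2.resize(r,None,fx=2.6,fy=2.6,interpolation=cv2.INTER_CUBIC);cv2.imwrite(f'pics/{n}c.png',r)
E
```

```text
t: 3.45
eef_pos: [0.5751, 0.0995, 0.2623]
tool_rot: [0.001, 0.75, 0.662, 0.0]
contact_force: [0.4, -0.9, -0.7]
gripper_width: 0.001
grasp_force: 0.0
3.45 [0.5751094  0.09951611 0.26232279] [ 1.23663843e-01  9.92324163e-01 -9.44065837e-05] [ 0.39256518 -0.85200106 -0.69513138]
```

View pics/w2.png

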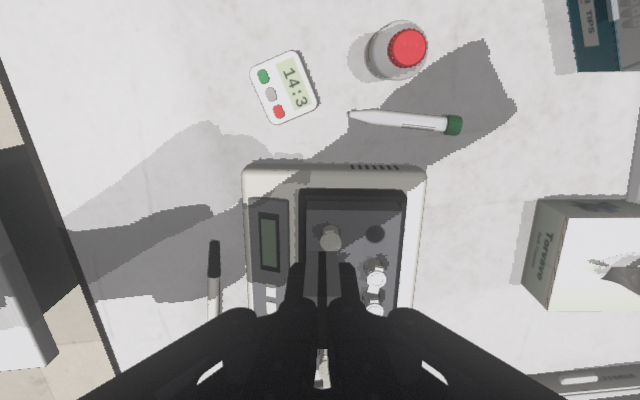

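```bash
python3 nudge.py '[[-0.045,0,0,0,0],[-0.045,0,0,0,0],[-0.045,0,0,0,0],[-0.045,0,0,0,0],[0,0,0,0,0],[0,0,0,0,0]]'
python3 snap.py w3
python3 - <<'E'
import cv2
im=cv2.imread('pics/w3.png')
r=cv2.resize(im[40:240,220:460],None,fx=3,fy=3,interpolation=cv2.INTER_CUBIC);cv2.imwrite('pics/w3c.png',r)
E
```

```text
t: 4.1
eef_pos: [0.5521, -0.0821, 0.2616]
tool_rot: [0.0, 0.751, 0.66, -0.0]
contact_force: [0.9, 0.5, -0.0]
gripper_width: 0.006
grasp_force: 0.0
4.1 [ 0.55210563 -0.08208157  0.26159611] [ 1.28768947e-01  9.91674361e-01 -7.20964227e-04] [ 0.88838345  0.48360574 -0.00334507]
```

View pics/w3c.png

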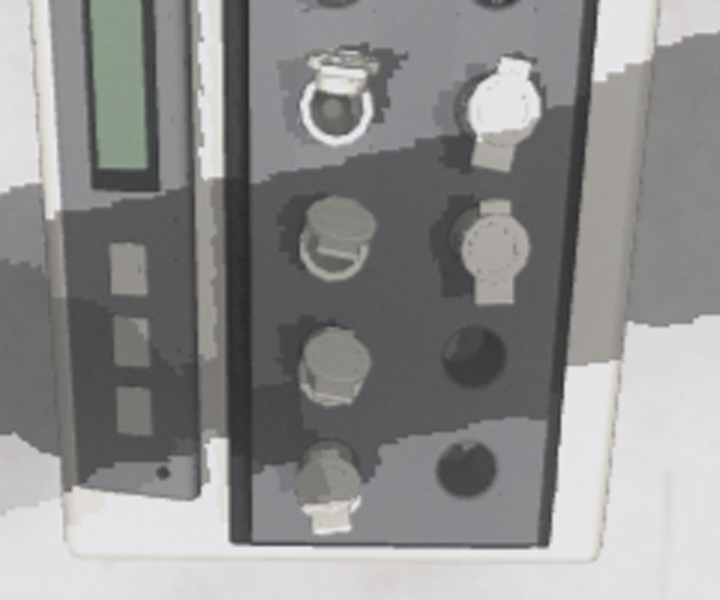

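Run:
```python
from h import *
import pickle
from scipy.optimize import least_squares
W=lambda n:cam('wrist',pickle.load(open(n+'.pkl','rb')))
c1,c3,ct=W('w1'),W('w3'),cam('top')
yw=[72,36,0,-36,-72]
well=lambda i:[.040,yw[i-1]/1e3,.082]
lid=lambda i:[.040,yw[i-1]/1e3,.107]
obs=[(c1,well(1),(381,143)),(c1,well(4),(373,251)),(c1,well(5),(371.5,282)),(c1,lid(2),(381,187)),(c1,lid(3),(379.5,227)),
(c3,well(4),(378,158.7)),(c3,well(5),(375.7,196)),(c3,lid(2),(388,75.7)),(c3,lid(3),(385,122.7)),
(ct,well(1),(341,163.2)),(ct,well(4),(382.8,169.2)),(ct,well(5),(396.5,170.8))]
def tf(p,X):
    c,s=np.cos(p[2]),np.sin(p[2]);return np.array([p[0]+c*X[0]-s*X[1],p[1]+s*X[0]+c*X[1],X[2]+ (p[3] if len(p)>3 else 0)])
def res(p): return np.concatenate([(proj(c,tf(p,X))[0]-u) for c,X,u in obs])
for p0 in ([.56,-.03,-.12],[.56,-.03,-.12,0]):
    r=least_squares(res,p0,loss='soft_l1');print(r.x.round(4),np.round(r.fun.reshape(-1,2),1).tolist())
# triangulated heights
for name,u1,u3,ut in [('well4',(373,251),(378,158.7),(382.8,169.2)),('well5',(371.5,282),(375.7,196),(396.5,170.8)),('lid6',(381,187),(388,75.7),None),('lid7',(379.5,227),(385,122.7),None)]:
    l=[(rays(c,u)[0],rays(c,u)[1][0]) for c,u in ((c1,u1),(c3,u3),(ct,ut)) if u]
    print(name,tri(l[:2]).round(4))
p=least_squares(res,[.56,-.03,-.12],loss='soft_l1').x;np.save('p.npy',p)
for i in range(5): 
    X=tf(p,[-.004,yw[i]/1e3,.104]);print(i+1,X.round(4),((proj(c3,X)[0]-[220,40])*3).round())
```

```text
[ 0.5685 -0.038  -0.1387] [[-0.5, -0.5], [0.5, -0.7], [0.0, -0.3], [1.3, 2.0], [0.1, 0.2], [-0.5, 0.1], [-0.5, 0.0], [-0.3, 0.1], [-0.4, -0.4], [0.1, -0.6], [0.1, -1.0], [0.3, -0.7]]
[ 5.685e-01 -3.800e-02 -1.386e-01  3.000e-04] [[-0.5, -0.5], [0.5, -0.6], [0.0, -0.2], [1.3, 2.0], [0.1, 0.2], [-0.5, 0.1], [-0.5, 0.1], [-0.3, 0.0], [-0.3, -0.4], [0.1, -0.7], [0.1, -1.0], [0.3, -0.7]]
well4 [ 0.6027 -0.0784  0.0851]
well5 [ 0.5982 -0.1144  0.0833]
lid6 [ 0.6136 -0.0079  0.1016]
lid7 [ 0.6084 -0.0441  0.1056]
1 [0.5745 0.0338 0.104 ] [337. -44.]
2 [ 0.5695 -0.0018  0.104 ] [335. 106.]
3 [ 0.5646 -0.0375  0.104 ] [332. 244.]
4 [ 0.5596 -0.0731  0.104 ] [330. 372.]
5 [ 0.5546 -0.1088  0.104 ] [328. 491.]
```

```bash
python3 nudge.py '[[0.041,0.002,0,0.005,0],[0.041,0.002,0,0.005,0],[0.041,0.002,0,0,0],[0.04,0,0,0,0],[0,0,0.04,0,0],[0,0,0.04,0,0],[0,0,0.04,0,0],[0,0,0.012,0,0],[0,0,0,0,0],[0,0,0,0,0]]'
cat > loc.py <<'E'
from h import *
o=bot.get_obs();p=np.load('p.npy');e=np.array(o['eef_pos']);c,s=np.cos(p[2]),np.sin(p[2]);d=e[:2]-p[:2]
X,Y=c*d[0]+s*d[1],-s*d[0]+c*d[1]
t=rot(o).as_matrix()[:,0]
print('t %.2f X %.1f (want -4) Y %.1f z %.1f mm'%(o['t'],X*1e3,Y*1e3,e[2]*1e3),'head',round(np.arctan2(t[1],t[0])-np.pi/2-p[2],3),'F',np.round(o['contact_force'],1))
E
python3 loc.py
```

```text
t: 5.15
eef_pos: [0.5806, 0.0827, 0.131]
tool_rot: [0.0, 0.752, 0.659, 0.001]
contact_force: [1.2, 0.4, 0.5]
gripper_width: 0.002
grasp_force: 0.0
t 5.15 X -4.7 (want -4) Y 121.2 z 131.0 mm head 0.006 F [1.2 0.4 0.5]
```

```bash
python3 nudge.py '[[0,0,0.01,0,0],[-0.006,0,0,0,0],[-0.006,0,0,0,0],[-0.006,0,0,0,0],[-0.006,0,0,0,0],[-0.006,0,0,0,0],[-0.006,0,0,0,0],[-0.002,0,0,0,0],[-0.002,0,0.004,0,0],[-0.002,0,0.004,0,0],[-0.002,0,0.002,0,0],[0,0,0,0,0],[0,0,0,0,0]]'; python3 loc.py
```

```text
t: 6.45
eef_pos: [0.5733, 0.0381, 0.109]
tool_rot: [-0.0, 0.752, 0.659, -0.0]
contact_force: [-0.7, -0.0, -0.0]
gripper_width: -0.002
grasp_force: 0.0
t 6.45 X -5.7 (want -4) Y 76.0 z 109.0 mm head 0.006 F [-0.7 -0.  -0. ]
```

```bash
python3 nudge.py '[[0,0.001,0.001,0,0],[0,0,0.001,0,0],[0,0,0,0,0],[0,0,0,0,0]]'; python3 loc.py
```

```text
t: 6.85
eef_pos: [0.5747, 0.038, 0.1073]
tool_rot: [-0.0, 0.753, 0.659, 0.0]
contact_force: [0.4, -0.6, -0.9]
gripper_width: -0.001
grasp_force: 0.0
t 6.85 X -4.4 (want -4) Y 76.2 z 107.3 mm head 0.006 F [ 0.4 -0.6 -0.9]
```

Run:
```python
from h import *
im=bot.read_camera('wrist');im2=bot.read_camera('scene')
a=cv2.resize(im[40:400,160:480],(480,540));b=cv2.resize(im2[150:210,310:400],(300,200),interpolation=cv2.INTER_CUBIC)
o=np.zeros((540,790,3),np.uint8);o[:,:480]=a;o[:200,485:785]=b;cv2.imwrite('pics/p1.png',o)
```

```text
(no output)
```

View pics/p1.png

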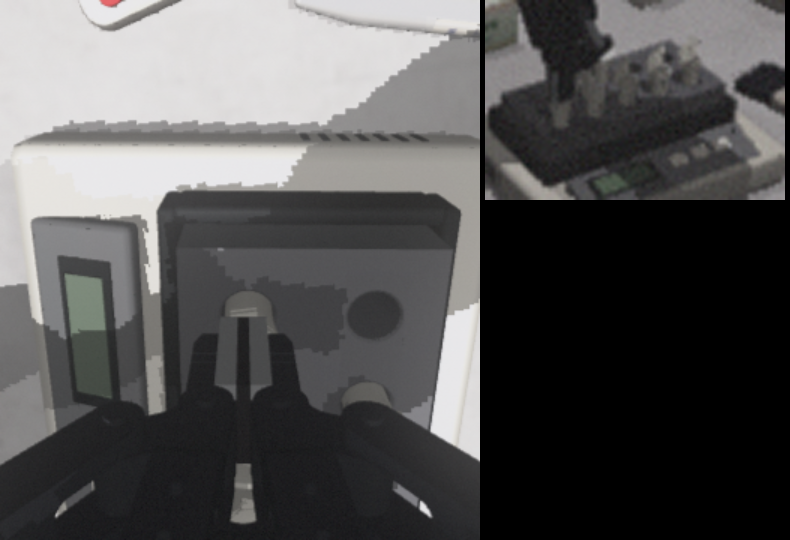

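```bash
python3 nudge.py '[[0,0,0.001,0,0],[0,0,0,0,0],[0,0,0,0,0]]'; python3 loc.py
```

```text
t: 7.25
eef_pos: [0.575, 0.0381, 0.1071]
tool_rot: [0.0, 0.753, 0.659, 0.0]
contact_force: [-1.4, -0.8, 6.4]
gripper_width: -0.0
grasp_force: 3.1
t 7.25 X -4.1 (want -4) Y 76.3 z 107.1 mm head 0.006 F [-1.4 -0.8  6.4]
```

```bash
python3 nudge.py '[[0,0,0.001,0,0],[0,0,0,0,0],[0,0,0,0,0]]'; python3 loc.py
```

```text
t: 7.55
eef_pos: [0.5752, 0.0381, 0.107]
tool_rot: [0.001, 0.753, 0.659, 0.0]
contact_force: [-4.9, -0.7, 13.7]
gripper_width: 0.004
grasp_force: 6.7
t 7.55 X -3.9 (want -4) Y 76.4 z 107.0 mm head 0.006 F [-4.9 -0.7 13.7]
```

```bash
python3 nudge.py '[[0,0,-0.008,0,0],[0,0,-0.007,0,0],[-0.006,0,0,0,0],[-0.006,0,0,0,0],[-0.006,0,0,0,0],[-0.006,0,0,0,0],[-0.006,0,0,0,0],[-0.002,0,0.004,0,0],[-0.002,0,0.004,0,0],[-0.002,0,0.003,0,0],[0,0,0.001,0,0],[0,0,0.001,0,0],[0,0,0,0,0],[0,0,0,0,0]]'; python3 loc.py
```

```text
t: 8.95
eef_pos: [0.5698, 0.0024, 0.1073]
tool_rot: [-0.0, 0.752, 0.659, -0.0]
contact_force: [-0.5, -0.8, 1.1]
gripper_width: 0.003
grasp_force: 0.5
t 8.95 X -4.3 (want -4) Y 40.2 z 107.3 mm head 0.006 F [-0.5 -0.8  1.1]
```

```bash
python3 nudge.py '[[0,0,0.001,0,0],[0,0,0,0,0],[0,0,0,0,0]]'; python3 loc.py
```

```text
t: 9.25
eef_pos: [0.5701, 0.0024, 0.1071]
tool_rot: [0.0, 0.752, 0.659, 0.0]
contact_force: [-2.0, -0.2, 8.1]
gripper_width: -0.005
grasp_force: 3.9
t 9.25 X -4.0 (want -4) Y 40.3 z 107.1 mm head 0.006 F [-2.  -0.2  8.1]
```

```bash
python3 nudge.py '[[0,0,-0.007,0,0],[0,0,-0.007,0,0],[-0.002,0,0,0,0]]'; python3 snap.py w5; python3 loc.py
python3 - <<'E'
import cv2
im=cv2.imread('pics/w5.png');cv2.imwrite('pics/w5c.png',cv2.resize(im[60:260,220:460],None,fx=3,fy=3,interpolation=cv2.INTER_CUBIC))
E
```

```text
t: 9.55
eef_pos: [0.5705, 0.0007, 0.1215]
tool_rot: [0.001, 0.752, 0.659, 0.001]
contact_force: [0.8, -0.2, -0.1]
gripper_width: 0.001
grasp_force: 0.0
9.55 [0.57047245 0.00068004 0.12149147] [1.32113273e-01 9.91234431e-01 6.20414658e-04] [ 0.79797283 -0.22417715 -0.10233778]
t 9.60 X -3.7 (want -4) Y 37.8 z 120.9 mm head 0.005 F [-1.2 -0.  -0.1]
```

View pics/w5c.png

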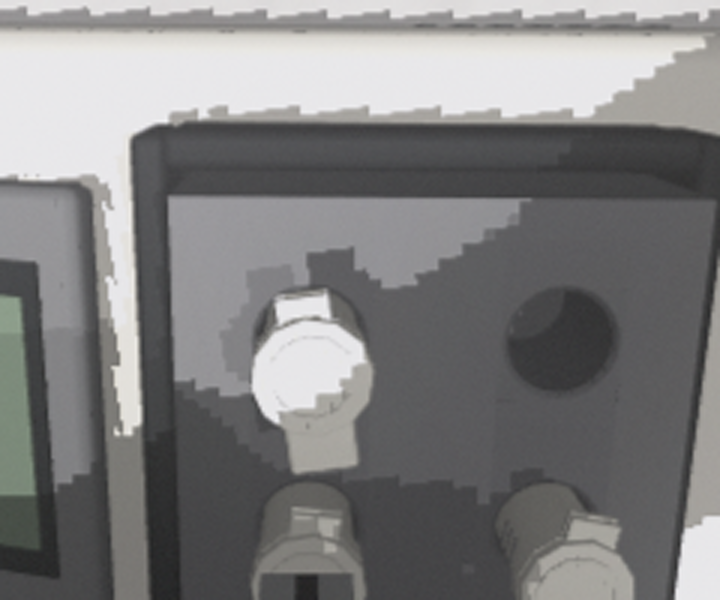

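Tube 1 at (310,370) is shut flat like the far-row tube, and tube 2 at (310,540) lies under the fingers. I'll go on to tube 3.

```bash
python3 nudge.py '[[-0.006,0,0,0,0],[-0.006,0,0,0,0],[-0.006,0,0,0,0],[-0.006,0,0,0,0],[-0.004,0,0,0,0],[-0.002,0,0.004,0,0],[-0.002,0,0.004,0,0],[-0.002,0,0.003,0,0],[0,0,0.001,0,0],[0,0,0.001,0,0],[0,0,0.001,0,0],[0,0,0,0,0],[0,0,0,0,0]]'; python3 loc.py
```

```text
t: 10.9
eef_pos: [0.5651, -0.0334, 0.1072]
tool_rot: [0.0, 0.752, 0.659, -0.0]
contact_force: [-4.1, -0.6, 9.3]
gripper_width: 0.002
grasp_force: 4.6
t 10.90 X -4.1 (want -4) Y 4.1 z 107.2 mm head 0.006 F [-4.1 -0.6  9.3]
```

Tube 3 is pressed at 107 mm with 9 N. Next is tube 4.

```bash
python3 nudge.py '[[0,0,-0.007,0,0],[0,0,-0.007,0,0],[-0.006,0,0,0,0],[-0.006,0,0,0,0],[-0.006,0,0,0,0],[-0.006,0,0,0,0],[-0.006,0,0,0,0],[-0.002,0,0.004,0,0],[-0.002,0,0.004,0,0],[-0.002,0,0.003,0,0],[0,0,0.001,0,0],[0,0,0.001,0,0],[0,0,0.001,0,0],[0,0,0,0,0],[0,0,0,0,0]]'; python3 loc.py
```

```text
t: 12.4
eef_pos: [0.5603, -0.0691, 0.1072]
tool_rot: [0.0, 0.752, 0.659, -0.0]
contact_force: [-2.7, -1.7, 8.7]
gripper_width: -0.001
grasp_force: 4.5
t 12.40 X -3.8 (want -4) Y -31.9 z 107.2 mm head 0.006 F [-2.7 -1.7  8.7]
```

```bash
python3 nudge.py '[[0,0,-0.007,0,0],[0,0,-0.007,0,0],[-0.006,0,0,0,0],[-0.006,0,0,0,0],[-0.006,0,0,0,0],[-0.006,0,0,0,0],[-0.006,0,0,0,0],[-0.002,0,0.004,0,0],[-0.002,0,0.004,0,0],[-0.002,0,0.003,0,0],[0,0,0.001,0,0],[0,0,0.001,0,0],[0,0,0.001,0,0],[0,0,0,0,0],[0,0,0,0,0]]'; python3 loc.py
```

```text
t: 13.9
eef_pos: [0.5565, -0.1044, 0.1071]
tool_rot: [0.001, 0.752, 0.659, 0.001]
contact_force: [-1.1, 0.7, 4.6]
gripper_width: 0.002
grasp_force: 2.5
t 13.90 X -2.7 (want -4) Y -67.4 z 107.1 mm head 0.006 F [-1.1  0.7  4.6]
```

```bash
python3 nudge.py '[[0,0,0.0005,0,0],[0,0,0,0,0],[0,0,0,0,0]]'; python3 loc.py; python3 nudge.py '[[0,0,-0.007,0,0],[0,0,-0.02,0,0],[0,0,-0.04,0,0],[0,0,-0.04,0,0],[-0.04,0,-0.04,0,0],[-0.04,0,0,0,0],[0,0,0,0,0],[0,0,0,0,0]]'; python3 snap.py w6
python3 - <<'E'
import cv2
im=cv2.imread('pics/w6.png');cv2.imwrite('pics/w6c.png',cv2.resize(im[0:200,200:440],None,fx=3,fy=3,interpolation=cv2.INTER_CUBIC))
E
```

```text
t: 14.2
eef_pos: [0.5567, -0.1044, 0.107]
tool_rot: [0.001, 0.752, 0.659, 0.001]
contact_force: [0.1, 0.2, 8.4]
gripper_width: -0.004
grasp_force: 4.2
t 14.20 X -2.6 (want -4) Y -67.4 z 107.0 mm head 0.006 F [0.1 0.2 8.4]
t: 15.0
eef_pos: [0.5448, -0.1805, 0.2479]
tool_rot: [-0.0, 0.753, 0.658, -0.0]
contact_force: [0.0, 0.2, -0.2]
gripper_width: -0.002
grasp_force: 0.0
15.0 [ 0.54478891 -0.18047766  0.24794069] [ 1.35075623e-01  9.90835292e-01 -6.07118877e-06] [ 0.00209324  0.1611373  -0.18687206]
```

View pics/w6c.png

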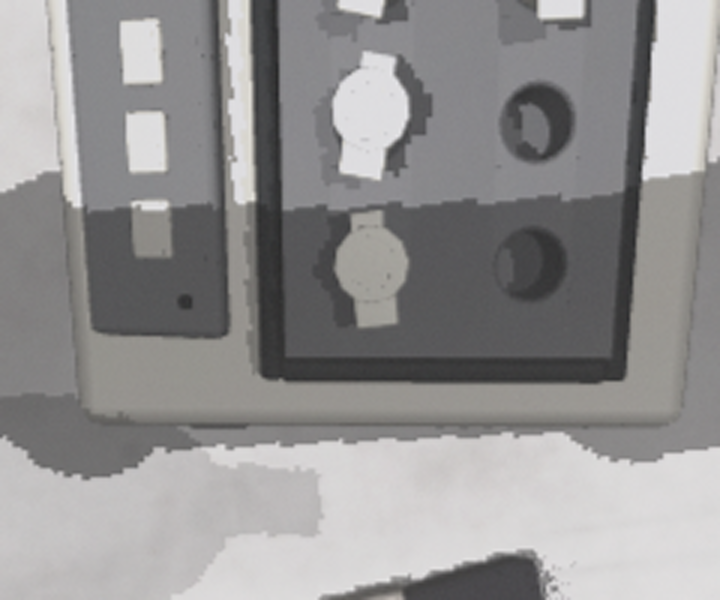

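Tubes 4 (370,108) and 5 (370,263) are shut, with their tabs flat. I'll take one last look at the whole row.

```bash
python3 nudge.py '[[0.03,0,-0.04,0,0],[0.03,0,-0.04,0,0],[0,0,0,0,0],[0,0,0,0,0]]'; python3 snap.py w7
python3 - <<'E'
from h import *
import pickle
im=cv2.imread('pics/w7.png');c=cam('wrist',pickle.load(open('w7.pkl','rb')));p=np.load('p.npy')
cs,s=np.cos(p[2]),np.sin(p[2]);G=lambda X,Y,Z:[p[0]+cs*X-s*Y,p[1]+s*X+cs*Y,Z]
u=proj(c,[G(-.004,y,.107) for y in (.072,.036,0,-.036,-.072)]);print(u.round())
x0,y0=(u.mean(0)-[100,100]).astype(int);x0=max(x0,0);y0=max(y0,0)
cv2.imwrite('pics/w7c.png',cv2.resize(im[y0:y0+200,x0:x0+200],None,fx=3,fy=3,interpolation=cv2.INTER_CUBIC));print(x0,y0)
E
```

```text
t: 15.45
eef_pos: [0.554, -0.1175, 0.3288]
tool_rot: [0.001, 0.751, 0.66, 0.001]
contact_force: [-1.3, -0.9, -0.7]
gripper_width: -0.005
grasp_force: 0.0
15.45 [ 0.55404745 -0.1174714   0.32881687] [1.28131316e-01 9.91757199e-01 1.52459768e-04] [-1.29726247 -0.93638031 -0.68054923]
[[323.  -8.]
 [323.  36.]
 [322.  77.]
 [322. 115.]
 [322. 151.]]
222 0
```

View pics/w7c.png

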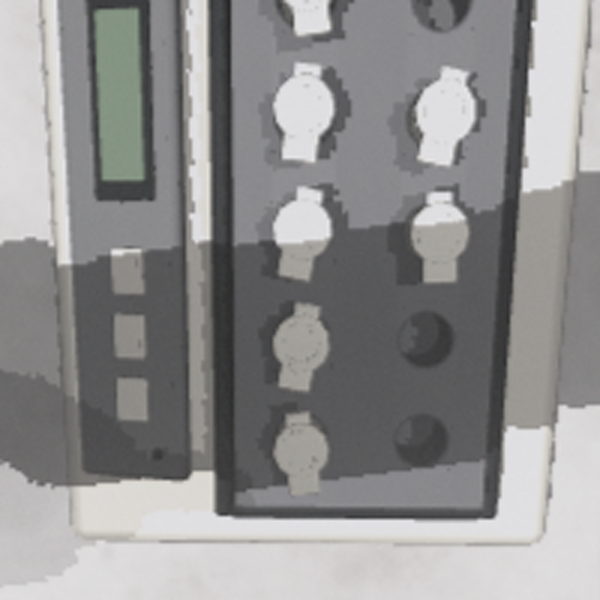

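All five near-row tubes, at (303,108), (301,230), (300,342) and (300,450) with tube 1 at the top edge, look like the shut far-row tubes and sit in their wells.

```bash
python3 -c "
from station import bot
print(bot.hand_in())"
```

```text
the job is handed in; nothing more can be done
None
```

All five open tubes were folded and pressed shut one at a time from the left end, with about 14 N on the first lid and 8–9 N on the rest. The last pictures show them flat in their wells and the far row still shut, and the job was handed in at about 15.5 s.

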